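# Find the free flap of the scrap station and tip it open

## Task

The scrap station on the bench has four identical flaps in its top, and only one is not blocked from inside. With the shut fingertips, press gently near the end of one flap after another until you find the one that rocks, push that end down until the flap stands open at about 45 degrees, and take your hand away, leaving it open. Do not grasp, lift or shift anything, and leave the bottle, cup, scraper and bracket where they are.

Things in the scene. Friction and masses are not known exactly. Their poses are not given: they have to be found in the camera images.
- station: white sheet-steel scrap station, fixed on the bench, 235 (x) by 494 (y) by 120 mm high, flat top deck. Origin at bench level under the middle of the row of flaps; x across the row, away from the robot (front face at -85 mm, plain rear ledge from 68 to 150 mm), y along the row, z up. Four identical aluminium flaps lie flush in the deck, at y = -180, -60, 60, 180 mm.
- flap0 (a joint): tip angle of flap 0 in rad: 0 closed, flush with the deck; positive = end away from the robot down, negative = end nearer the robot down; stops at +-0.95. Three flaps are blocked from below at both ends (give under 0.04); one, different every time, is free and tips either way at about 0.09 N m (2 N at 45 mm from its pivot) and stays at any angle it is left at.
- flap0_top (a point): centre of the top face of flap 0 (station y = -180 mm), 120 mm above the bench when closed. Flap 130 (x) by 100 (y) by 6 mm, 3 mm gap around; it tips like a see-saw about a pivot along y across its middle, 3 mm below this point, over a well free for 60 mm below the deck. x along its length, y along the pivot, z out of its face; tips with the flap
- flap1 (a joint): tip angle of flap 1 in rad, behaves as flap0: 0 closed, positive = far end down, negative = near end down, stops at +-0.95
- flap1_top (a point): centre of the top face of flap 1 (station y = -60 mm), 120 mm above the bench when closed. Same size and axes as flap 0; tips with the flap
- flap2 (a joint): tip angle of flap 2 in rad, behaves as flap0: 0 closed, positive = far end down, negative = near end down, stops at +-0.95
- flap2_top (a point): centre of the top face of flap 2 (station y = 60 mm), 120 mm above the bench when closed. Same size and axes as flap 0; tips with the flap
- flap3 (a joint): tip angle of flap 3 in rad, behaves as flap0: 0 closed, positive = far end down, negative = near end down, stops at +-0.95
- flap3_top (a point): centre of the top face of flap 3 (station y = 180 mm), 120 mm above the bench when closed. Same size and axes as flap 0; tips with the flap
- resin_mid (a point): bystander, to be left alone: resin bottle, 68 mm diameter, 170 mm tall, standing on the bench left (+y) of the station; point at its centre half-way up
- cup_mid (a point): bystander: white plastic cup, 72 mm across, 80 mm tall, on the bench right (-y) of the station; point at its centre half-way up
- bracket_mid (a point): bystander: green printed bracket, 30 by 60 by 32 mm, on the station's rear ledge behind the flaps; point at its centre half-way up
- scraper: bystander: scraper with a flat blade, lying on the bench right (-y) of the station; origin at the underside of its middle

How it is judged:
By the outcome, as a careful person would: the job done as asked, in the order asked, and still so for the second after the job is handed in, with the robot touching nothing.
It also fails if it takes over 61 s, if anything falls off the work surface, if the arm or the gripper's body presses on something with over 40 N, if the wrist force passes 120 N, or if a joint passes its speed limit or range.

## Robot

A 6-joint arm with a two-finger parallel gripper is mounted at the origin on the work surface. World frame = base frame: x ahead of the robot, y to its left, z up, the work surface at z = 0. Lengths are in m, angles in rad, forces in N, time in s.
With the tool pointing down it reaches from about 0.35 to 0.95 m from the base axis. Payload 17.4 kg.
Tool frame: the origin (TCP) lies at the very end of the fingers, on their centre line; the grasp point (between the pads) lies 19 mm behind it; z points along the fingers, y is the line along which they close (so a half turn about z gives the same grasp; the last joint's range is limited). The gripper opens to 93 mm and grips with 3 to 60 N. Pads are 15 mm wide; open, the fingers measure 128 mm over their backs; the gripper's body (75 mm by 188 mm) begins 65 mm behind the grasp point.
Start: joints at [1.22, 0.116, 1.442, -0, 1.584, -0.038], TCP at [0.208, 0.642, 0.219] pointing down, gripper open.
Joint ranges: [-2.83, 2.83], [-0.83, 2.19], [0.07, 2.5], [-1.14, 4.28], [0.01, 3], [-2.97, 2.97]. Speed limits (rad/s): [1.89, 1.89, 2.22, 3.14, 3.14, 3.14].

## Interface

Orientations are given as a unit quaternion [w, x, y, z].
In Python, from workcell import status, read_camera, arm, search_frame gives the robot as it stands.
- The arm moves only by the tool arm_command, never from a script. Its argument "commands" is a list of rows, each a list of 3 entries, a list of its own where there are three numbers: the shift along the tool's x, y, z in mm, then the turn, a rotation vector about the tool's x, y, z in rad, then the opening, from -1 (shut) to 1 (fully open). A call has exactly 8 rows; each row is the pose to reach, as a shift and turn from the pose commanded when the call began, along the tool's axes at that moment; what a row does not reach only later rows make up. A row lasts 1/12 s, in which the tool goes at most 41.7 mm and 7.16 degrees, less where a joint would pass 70% of its speed; a pose out of reach is approached as far as the arm can. A call with a gripper value outside its range is refused whole. The fingers move at their own pace and stop on an object; "squeeze" is the grip in N (left out, the last holds). Time passes only in rows, so rows that repeat a pose let the fingers close, or fill a call up. It gives the time, the measured TCP pose, the force, the opening and the grip force at its end, in the units of the state.
- status.get_obs(): the state, without advancing time (a new reading comes with each control period).
- read_camera(name): name is "side" or "top"; returns a dict with "image" (400x640x3 uint8, red, green, blue), "mtx" (3x3 intrinsics, pixels), "D" ([k1, k2, p1, p2, k3] as OpenCV has them; the pictures are not rectified), "cam_to_world" (4x4, takes a point from camera to world coordinates). Camera axes: x right, y down, z forward; pixel columns grow to the right and rows downward; lengths in m; the calibration is good to about 2 mm. A picture is of the moment at which its call begins. There is no depth.
- arm.finish_job(): hands the job in; it is judged then, once.
Trained networks look in a picture, given as the dict that the camera call returned (one of the last four; its "shot" number tells which), for a name from the list of things; names that differ only in an ending like _2 or _b are one class to them, and where a whole thing is asked for, a point or a joint stands for the part that bears it (a point fixed in the world has none). Each returns a list of dicts, best first, with "conf" (0 to 1); they miss things now and then, are a little off and sometimes report something else, mostly with a low value. They report only what shows in the picture. A call takes as long as a camera call.
- search_frame(picture, target): "box" ([left, top, right, bottom] in pixels, round what is visible of it).
The state is a dict: "time_s": time; "qpos": joint angles; "dq": joint speeds; "joint_torque": joint torques, N m; "eef_pos": TCP position; "tool_rot": TCP orientation; "wrist_force": force on the tool from outside, world axes, zero at the start; "wrist_torque": the same for the moment, N m; "opening": finger opening in m; "finger_force": force on a finger pad.
Only numpy, scipy, OpenCV 4.12 (cv2) and the standard library are available. Lean on these libraries where they do the work, as an engineer would, in place of code of your own. Each camera call takes 0.05 s, during which the arm holds its last target. There are 200 camera calls.

## Working session

There is one attempt and no reset: what is moved stays moved. The work goes in short steps, Python scripts to look and compute and a tool call to move; the robot and the scene stay as the last step left them, time stands still between calls to the robot, and variables do not carry over. Pictures are saved under pics/ and viewed, at most 10 in all, crops included, and the job is handed in when it is done.

Besides the shell and the picture viewer there is one more tool, called after "Request:" as name(argument=value, ...) on one line, values as JSON. arm_command: Moves the arm, as the interface text tells. Its arguments: {"type":"object","properties":{"commands":{"type":"array","items":{"type":"array"}},"squeeze":{"type":"number"}},"required":["commands"]}

```bash
mkdir -p pics; cat > h.py <<'E'
import numpy as np, cv2
from workcell import status, read_camera, arm, search_frame
def ray(p,uv):
    T=np.array(p["cam_to_world"]);n=cv2.undistortPoints(np.array([[uv]],float),np.array(p["mtx"]),np.array(p["D"]))[0,0]
    return T[:3,3],T[:3,:3]@np.array([n[0],n[1],1])
def onz(p,uv,z):
    o,d=ray(p,uv);return (o+d*(z-o[2])/d[2])[:2]
def proj(p,X):
    T=np.linalg.inv(np.array(p["cam_to_world"]));r=cv2.Rodrigues(T[:3,:3])[0]
    return cv2.projectPoints(np.array(X,float).reshape(-1,3),r,T[:3,3],np.array(p["mtx"]),np.array(p["D"]))[0][:,0]
E
python3 - <<'E'
from h import *
o=status.get_obs();print({k:np.round(v,3) for k,v in o.items()})
for c in("top","side"):
    p=read_camera(c);cv2.imwrite(f"pics/{c}0.png",p["image"][...,::-1]);print(c,np.round(p["cam_to_world"],3).tolist())
    for t in("flap0_top","station","bracket_mid","resin_mid","cup_mid","scraper"):
        for d in search_frame(p,t)[:5]:
            b=d["box"];m=[(b[0]+b[2])/2,(b[1]+b[3])/2];print(t,round(d["conf"],2),np.round(b),np.round(onz(p,m,.12),3))
E
```

```text
{'time_s': np.float64(0.0), 'qpos': array([ 1.22 ,  0.116,  1.442, -0.   ,  1.584, -0.038]), 'dq': array([-0.001,  0.001, -0.002,  0.001,  0.001, -0.001]), 'joint_torque': array([ 1.0000e-03, -7.2122e+01, -6.2265e+01,  7.8000e-02,  2.3000e-02,
       -0.0000e+00]), 'eef_pos': array([0.208, 0.642, 0.218]), 'tool_rot': array([-0.   ,  0.156,  0.988, -0.001]), 'wrist_force': array([-0.357,  0.431,  0.695]), 'wrist_torque': array([-0.037,  0.009, -0.047]), 'finger_force': np.float64(0.0), 'opening': np.float64(0.093)}
top [[0.018, -0.99, 0.136, 0.395], [-1.0, -0.016, 0.021, 0.002], [-0.019, -0.137, -0.99, 1.269], [0.0, 0.0, 0.0, 1.0]]
flap0_top 0.7 [356. 194. 396. 240.] [ 0.513 -0.151]
station 0.64 [230. 144. 404. 252.] [0.565 0.026]
bracket_mid 0.74 [278. 156. 300. 168.] [0.677 0.114]
bracket_mid 0.39 [429. 175. 453. 204.] [ 0.598 -0.35 ]
resin_mid 0.86 [206. 182. 232. 207.] [0.572 0.325]
cup_mid 0.67 [428. 177. 454. 202.] [ 0.599 -0.349]
scraper 0.92 [395. 233. 423. 322.] [ 0.335 -0.249]
side [[-0.969, -0.141, 0.201, 0.385], [-0.245, 0.601, -0.761, 0.692], [-0.013, -0.787, -0.617, 0.659], [0.0, 0.0, 0.0, 1.0]]
flap0_top 0.97 [330. 152. 386. 181.] [ 0.516 -0.132]
flap0_top 0.66 [217. 141. 398. 332.] [0.569 0.155]
bracket_mid 0.67 [255. 198. 279. 225.] [0.681 0.098]
resin_mid 0.65 [254. 282. 295. 362.] [0.564 0.365]
resin_mid 0.18 [255. 199. 278. 229.] [0.679 0.105]
cup_mid 0.52 [330. 130. 351. 150.] [ 0.59 -0.26]
cup_mid 0.32 [332. 147. 389. 180.] [ 0.51  -0.149]
cup_mid 0.32 [395. 173. 476. 185.] [ 0.314 -0.12 ]
scraper 0.62 [397. 173. 475. 184.] [ 0.313 -0.123]
```

View pics/top0.png

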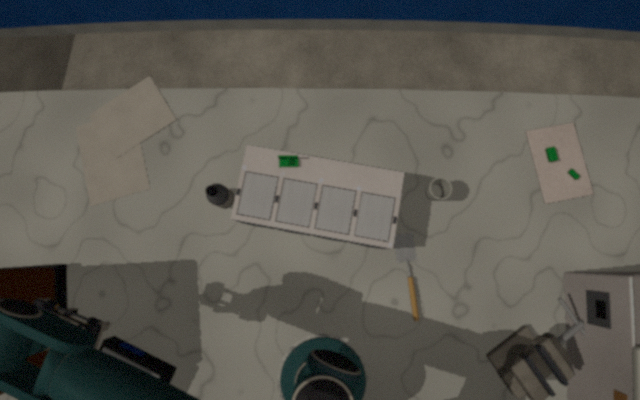

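View pics/side0.png

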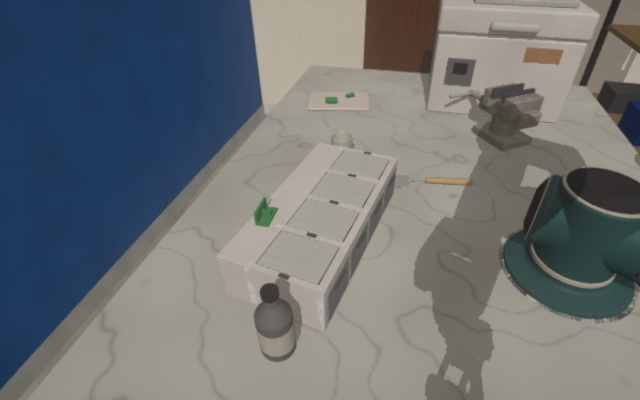

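```bash
cat > m.py <<'E'
from h import *
from scipy.optimize import least_squares
A={"top":[(238,191),(277,198),(317,205),(357,212),(396,219)],"side":[(283,276),(311,235),(333,202),(350,175),(367,153)]}
P=[];W={}
for c in A:
    p=read_camera(c);g=cv2.cvtColor(p["image"],cv2.COLOR_RGB2GRAY).astype(float);W[c]=(p,[])
    for u,v in A[c]:
        r=4; w=g[v-r:v+r+1,u-r-2:u+r+3];k=np.clip(np.median(w)*.8-w,0,None);yy,xx=np.mgrid[v-r:v+r+1,u-r-2:u+r+3]
        m=((k*xx).sum()/k.sum(),(k*yy).sum()/k.sum());W[c][1].append(m)
    Q=np.array([onz(p,m,.12) for m in W[c][1]]);P.append(Q)
    d=Q[0]-Q[-1];print(c,np.round(Q,4).tolist(),"c",Q.mean(0),"yaw",np.arctan2(-d[0],d[1]),"len",np.hypot(*d))
c=np.mean(P,(0,1));d=(P[0]+P[1])[0]-(P[0]+P[1])[-1];yaw=np.arctan2(-d[0],d[1]);print("mean",c,yaw)
R=np.array([[np.cos(yaw),-np.sin(yaw)],[np.sin(yaw),np.cos(yaw)]])
ims=[]
for n in A:
    p=W[n][0];im=p["image"][...,::-1].copy();s=4
    if n=="top":x0,y0=215,125
    else:x0,y0=210,135
    big=cv2.resize(im[y0:y0+(150 if n=="top" else 190),x0:x0+200],None,fx=s,fy=s,interpolation=cv2.INTER_CUBIC)
    big=big[:600]
    for y in(-.18,-.06,.06,.18):
        X=[np.r_[c+R@[a,y+b],.12] for a,b in((-.065,-.05),(.065,-.05),(.065,.05),(-.065,.05))]
        cv2.polylines(big,[np.round((proj(p,X)-[x0,y0]+.5)*s).astype(int)],True,(0,0,255),1)
    cv2.imwrite(f"pics/{n}1.png",big)
E
python3 m.py
```

```text
top [[0.5803, 0.2755], [0.5639, 0.1492], [0.5446, 0.0298], [0.5245, -0.088], [0.5058, -0.2071]] c [0.5438161  0.03186406] yaw -0.15312758681589855 len 0.4883075720061829
side [[0.5823, 0.2668], [0.5627, 0.1474], [0.5428, 0.0288], [0.5232, -0.0896], [0.5028, -0.2086]] c [0.54274958 0.0289588 ] yaw -0.16575746549919002 len 0.48198000925750445
mean [0.54328284 0.03041143] -0.15940134382474672
```

View pics/top1.png

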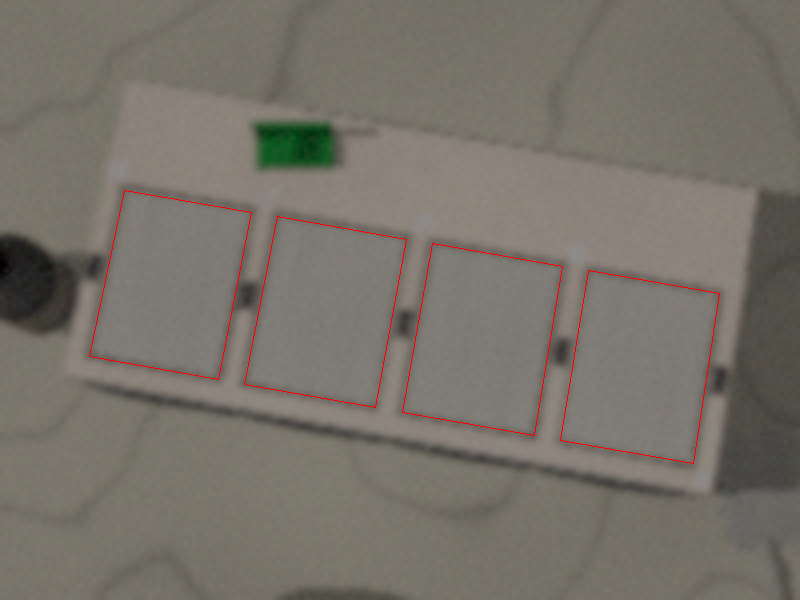

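View pics/side1.png

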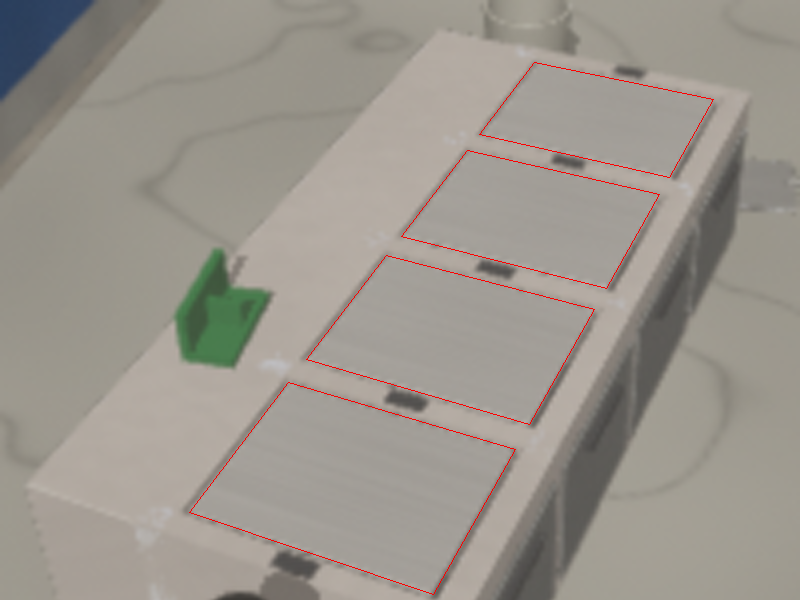

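Request:
arm_command(commands=[[[-25,-18,0],[0,0,-0.02],-1],[[-55,-39,0],[0,0,-0.05],-1],[[-85,-60,0],[0,0,-0.08],-1],[[-115,-81,0],[0,0,-0.11],-1],[[-145,-102,0],[0,0,-0.15],-1],[[-175,-124,0],[0,0,-0.15],-1],[[-205,-145,0],[0,0,-0.15],-1],[[-230,-162,0],[0,0,-0.15],-1]], squeeze=10)

```text
time_s: 1.47
eef_pos: [0.3777, 0.4154, 0.2189]
tool_rot: [0.0, 0.081, 0.997, 0.0]
wrist_force: [-0.6, 0.1, 0.3]
opening: 0.0445
finger_force: 0.0
```

```bash
cat > g.py <<'E'
import sys
from h import *
from scipy.spatial.transform import Rotation as Ro
C=np.array([.5433,.0300]);yaw=-.162
S=np.array([[np.cos(yaw),-np.sin(yaw)],[np.sin(yaw),np.cos(yaw)]])
o=status.get_obs();q=o["tool_rot"];T=Ro.from_quat([q[1],q[2],q[3],q[0]]).as_matrix();e=np.array(o["eef_pos"])
s=S.T@(e[:2]-C);print("t",round(float(o["time_s"]),2),"station mm",np.round(s*1e3,1),"z",round(e[2]*1e3,1),"toolyaw err",round(np.arctan2(T[1,1],T[0,1])-np.pi/2-yaw,3),"tilt",np.round(T[:,2],3),"F",np.round(o["wrist_force"],2),"open",o["opening"])
if len(sys.argv)>3:
    x,y,z=[float(a)/1e3 for a in sys.argv[1:]]
    print("shift mm",np.round(T.T@(np.r_[C+S@[x,y],z]-e)*1e3,1))
E
python3 g.py -45 180 150
```

```text
t 1.47 station mm [-225.6  353.6] z 218.9 toolyaw err -0.001 tilt [ 0.  0. -1.] F [-0.57  0.11  0.29] open 0.044491005256343495
shift mm [-180.7 -173.4   68.9]
```

Request:
arm_command(commands=[[[-26,-25,0],[0,0,0],-1],[[-52,-50,0],[0,0,0],-1],[[-78,-75,0],[0,0,0],-1],[[-104,-100,0],[0,0,0],-1],[[-130,-125,0],[0,0,0],-1],[[-156,-150,20],[0,0,0],-1],[[-181,-173,45],[0,0,0],-1],[[-181,-173,69],[0,0,0],-1]])

```text
time_s: 2.13
eef_pos: [0.5299, 0.2134, 0.1491]
tool_rot: [0.001, 0.083, 0.997, -0.0]
wrist_force: [0.1, 0.2, -1.4]
opening: 0.0005
finger_force: 0.0
```

```bash
python3 g.py -45 180 125
```

```text
t 2.13 station mm [-42.8 178.8] z 149.1 toolyaw err -0.004 tilt [ 0.002 -0.001 -1.   ] F [ 0.06  0.23 -1.39] open 0.000502949958514375
shift mm [ 2.3  1.2 24.1]
```

Request:
arm_command(commands=[[[2,1,12],[0,0,0],-1],[[2,1,22],[0,0,0],-1],[[2,1,26],[0,0,0],-1],[[2,1,28],[0,0,0],-1],[[2,1,29],[0,0,0],-1],[[2,1,30],[0,0,0],-1],[[2,1,31],[0,0,0],-1],[[2,1,31],[0,0,0],-1]])

```text
time_s: 2.8
eef_pos: [0.5256, 0.2191, 0.1194]
tool_rot: [0.0, 0.081, 0.997, 0.0]
wrist_force: [-0.7, 1.4, 1.8]
opening: 0.0003
finger_force: 1.1
```

```bash
python3 g.py -45 180 125
```

```text
t 2.8 station mm [-47.9 183.7] z 119.4 toolyaw err -0.0 tilt [ 0.001  0.001 -1.   ] F [-0.74  1.37  1.83] open 0.0002704925861255551
shift mm [-2.9 -3.7 -5.6]
```

Request:
arm_command(commands=[[[0,0,0.5],[0,0,0],-1],[[0,0,1],[0,0,0],-1],[[0,0,1.5],[0,0,0],-1],[[0,0,2],[0,0,0],-1],[[0,0,2.5],[0,0,0],-1],[[0,0,3],[0,0,0],-1],[[0,0,3],[0,0,0],-1],[[0,0,3],[0,0,0],-1]])

```text
time_s: 3.47
eef_pos: [0.5255, 0.2185, 0.1156]
tool_rot: [-0.0, 0.081, 0.997, -0.0]
wrist_force: [0.1, 0.9, 0.8]
opening: 0.0004
finger_force: 0.7
```

```bash
python3 g.py -45 60 150
```

```text
t 3.47 station mm [-48.  183.2] z 115.6 toolyaw err -0.001 tilt [-0. -0. -1.] F [0.13 0.93 0.79] open 0.0004333271481965833
shift mm [  -3.1 -123.2  -34.4]
```

Request:
arm_command(commands=[[[-2,3,0.5],[0,0,0],-1],[[-3,3,1],[0,0,0],-1],[[-3,3,1.5],[0,0,0],-1],[[-3,3,2],[0,0,0],-1],[[-3,3,2.5],[0,0,0],-1],[[-3,3,3],[0,0,0],-1],[[-3,3,3.5],[0,0,0],-1],[[-3,3,4],[0,0,0],-1]])

```text
time_s: 4.13
eef_pos: [0.529, 0.2211, 0.1117]
tool_rot: [0.0, 0.081, 0.997, 0.0]
wrist_force: [1.0, 0.4, 1.9]
opening: 0.0003
finger_force: 1.2
```

```bash
python3 g.py -45 180 100; python3 - <<'E'
from h import *
p=read_camera("side");cv2.imwrite("pics/s2.png",cv2.resize(p["image"][100:300,200:420,::-1],None,fx=3,fy=3,interpolation=2))
E
```

```text
t 4.13 station mm [-44.9 186.3] z 111.7 toolyaw err -0.001 tilt [ 0.  0. -1.] F [1.04 0.41 1.88] open 0.00031908791826232134
shift mm [ 0.1 -6.3 11.7]
```

View pics/s2.png

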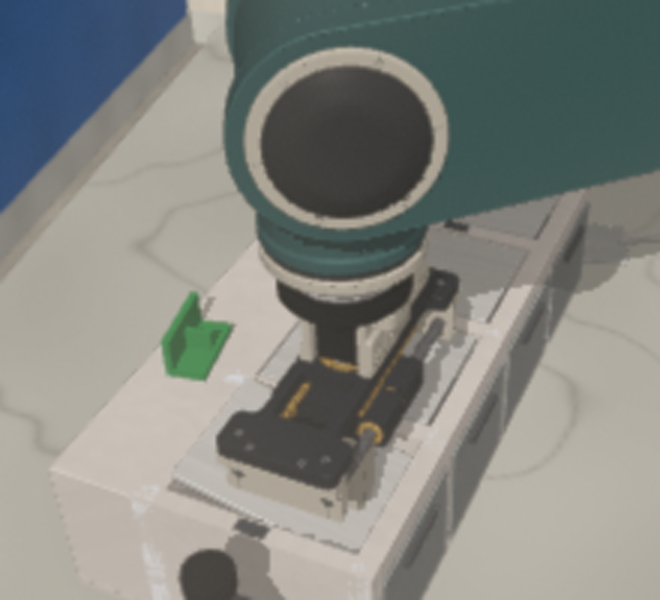

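Request:
arm_command(commands=[[[0,0,-6],[0,0,0],-1],[[0,-12,-8],[0,0,0],-1],[[0,-24,-8],[0,0,0],-1],[[0,-34,-8],[0,0,0],-1],[[0,-34,-4],[0,0,0],-1],[[0,-34,-1],[0,0,0],-1],[[0,-34,1],[0,0,0],-1],[[0,-34,3],[0,0,0],-1]])

```text
time_s: 4.85
eef_pos: [0.5235, 0.1875, 0.1084]
tool_rot: [0.0, 0.081, 0.997, -0.0]
wrist_force: [0.2, -0.1, 3.2]
opening: 0.0005
finger_force: 1.2
```

Request:
arm_command(commands=[[[0,0,2],[0,0,0],-1],[[0,0,4],[0,0,0],-1],[[0,0,7],[0,0,0],-1],[[0,0,10],[0,0,0],-1],[[0,0,13],[0,0,0],-1],[[0,0,16],[0,0,0],-1],[[0,0,18],[0,0,0],-1],[[0,0,19],[0,0,0],-1]])

```text
time_s: 5.52
eef_pos: [0.5232, 0.1875, 0.0891]
tool_rot: [-0.0, 0.081, 0.997, -0.0]
wrist_force: [0.6, -0.1, 2.3]
opening: 0.0002
finger_force: 0.9
```

```bash
python3 g.py -45 152 84; python3 - <<'E'
from h import *
p=read_camera("side");cv2.imwrite("pics/s3.png",cv2.resize(p["image"][180:380,200:420,::-1],None,fx=3,fy=3,interpolation=2))
E
```

```text
t 5.52 station mm [-45.2 152.2] z 89.1 toolyaw err -0.001 tilt [-0.001 -0.    -1.   ] F [ 0.56 -0.08  2.29] open 0.00015191136261179673
shift mm [-0.2 -0.2  5.1]
```

View pics/s3.png

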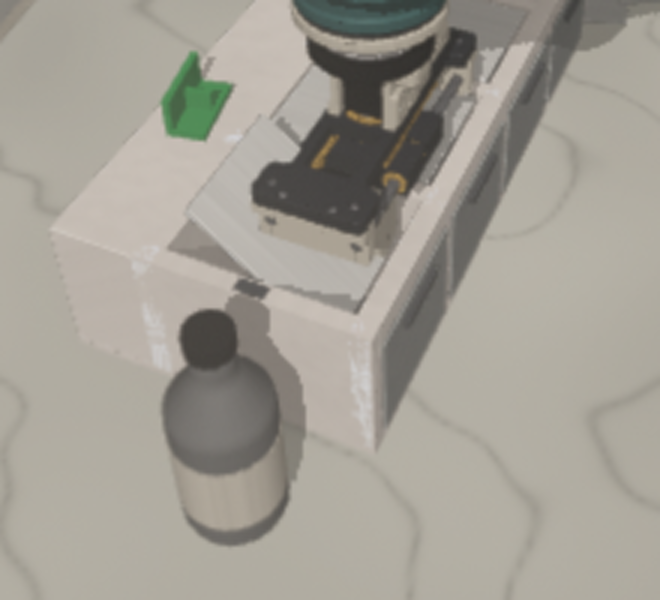

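```bash
cat > a.py <<'E'
from g import *
p=read_camera("side")
for d in range(25,61,5):
    a=np.radians(d);x,z=65*np.cos(a)-3*np.sin(a),117+65*np.sin(a)+3*np.cos(a)
    X=[np.r_[C+S@[x/1e3,y/1e3],z/1e3] for y in(230,130)]
    print(d,np.round(proj(p,X),1).tolist(),np.round((proj(p,X)-[200,180])*3,0).tolist())
E
python3 a.py
```

```text
t 5.57 station mm [-45.3 152.2] z 89.1 toolyaw err -0.001 tilt [-0.001 -0.    -1.   ] F [0.04 0.21 0.96] open 0.0005199229133088257
25 [[258.0, 253.4], [283.4, 221.2]] [[174.0, 220.0], [250.0, 123.0]]
30 [[259.0, 252.0], [284.4, 219.7]] [[177.0, 216.0], [253.0, 119.0]]
35 [[260.2, 250.8], [285.7, 218.4]] [[181.0, 212.0], [257.0, 115.0]]
40 [[261.6, 249.7], [287.1, 217.3]] [[185.0, 209.0], [261.0, 112.0]]
45 [[263.2, 248.8], [288.6, 216.3]] [[190.0, 206.0], [266.0, 109.0]]
50 [[265.0, 248.0], [290.4, 215.4]] [[195.0, 204.0], [271.0, 106.0]]
55 [[267.0, 247.5], [292.3, 214.8]] [[201.0, 202.0], [277.0, 104.0]]
60 [[269.2, 247.1], [294.4, 214.3]] [[207.0, 201.0], [283.0, 103.0]]
```

Request:
arm_command(commands=[[[0,0,1],[0,0,0],-1],[[0,0,2],[0,0,0],-1],[[0,0,3],[0,0,0],-1],[[0,0,4],[0,0,0],-1],[[0,0,4],[0,0,0],-1],[[0,0,2],[0,0,0],-1],[[0,0,-6],[0,0,0],-1],[[0,0,-20],[0,0,0],-1]])

```text
time_s: 6.28
eef_pos: [0.5228, 0.1873, 0.1092]
tool_rot: [-0.001, 0.081, 0.997, -0.0]
wrist_force: [0.3, 0.7, -0.5]
opening: 0.0001
finger_force: 0.0
```

Request:
arm_command(commands=[[[0,0,-25],[0,0,0],-1],[[0,0,-60],[0,0,0],-1],[[0,0,-95],[0,0,0],-1],[[0,0,-120],[0,0,0],-1],[[30,0,-120],[0,0,0],-1],[[65,0,-120],[0,0,0],-1],[[100,0,-120],[0,0,0],-1],[[120,0,-120],[0,0,0],-1]])

```text
time_s: 6.95
eef_pos: [0.4026, 0.2071, 0.2313]
tool_rot: [0.001, 0.081, 0.997, 0.0]
wrist_force: [-0.3, 0.3, 0.1]
opening: 0.0009
finger_force: 0.0
```

```bash
python3 a.py; python3 - <<'E'
from h import *
p=read_camera("side");cv2.imwrite("pics/s4.png",cv2.resize(p["image"][180:380,200:420,::-1],None,fx=3,fy=3,interpolation=2))
E
```

```text
t 6.95 station mm [-167.4  152.1] z 231.3 toolyaw err -0.001 tilt [ 0.001  0.001 -1.   ] F [-0.32  0.35  0.12] open 0.0008893549105127413
25 [[258.0, 253.4], [283.4, 221.2]] [[174.0, 220.0], [250.0, 123.0]]
30 [[259.0, 252.0], [284.4, 219.7]] [[177.0, 216.0], [253.0, 119.0]]
35 [[260.2, 250.8], [285.7, 218.4]] [[181.0, 212.0], [257.0, 115.0]]
40 [[261.6, 249.7], [287.1, 217.3]] [[185.0, 209.0], [261.0, 112.0]]
45 [[263.2, 248.8], [288.6, 216.3]] [[190.0, 206.0], [266.0, 109.0]]
50 [[265.0, 248.0], [290.4, 215.4]] [[195.0, 204.0], [271.0, 106.0]]
55 [[267.0, 247.5], [292.3, 214.8]] [[201.0, 202.0], [277.0, 104.0]]
60 [[269.2, 247.1], [294.4, 214.3]] [[207.0, 201.0], [283.0, 103.0]]
```

View pics/s4.png

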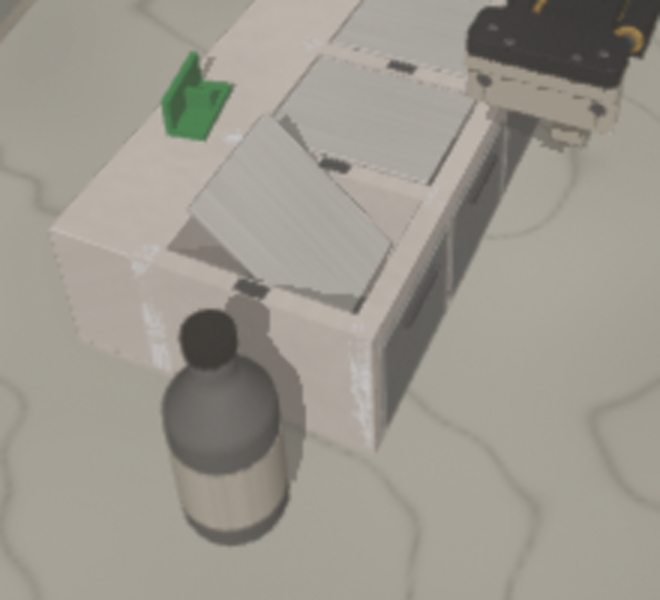

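```bash
python3 - <<'E'
from g import *
p=read_camera("side");x0,y0,s=255,210,10
im=p["image"][...,::-1]
a=cv2.imread("pics/s3.png");b=cv2.imread("pics/s4.png")
d=lambda q:cv2.resize(q[(y0-180)*3:(y0-180+58)*3,165:165+40*3],(400,580),interpolation=2)
o=[d(a),d(b)]
for k in o:
    for deg,c in((37,(255,0,0)),(45,(0,0,255)),(52,(0,160,0))):
        t=np.radians(deg);x,z=65*np.cos(t)-3*np.sin(t),117+65*np.sin(t)+3*np.cos(t)
        x2,z2=-3*np.sin(t),117+3*np.cos(t)
        X=[np.r_[C+S@[u/1e3,y/1e3],w/1e3] for u,y,w in((x2,230,z2),(x,230,z),(x,130,z),(x2,130,z2))]
        cv2.polylines(k,[np.round((proj(p,X)-[x0,y0]+.5)*10).astype(int)],False,c,1)
cv2.imwrite("pics/cmp.png",np.hstack(o))
E
```

```text
t 7.05 station mm [-167.1  152.5] z 231.8 toolyaw err 0.001 tilt [ 0.003  0.001 -1.   ] F [ 0.1   0.64 -0.16] open 0.0004882350670568865
```

View pics/cmp.png

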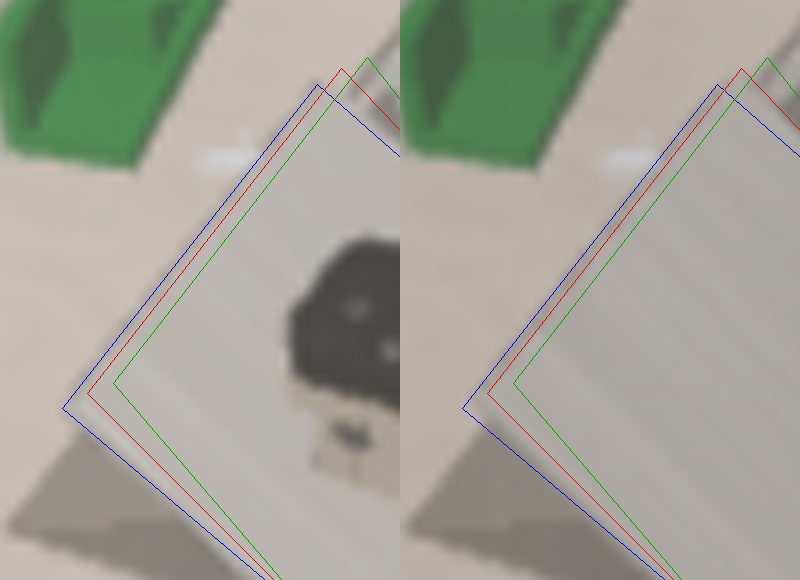

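```bash
python3 -c "
from h import *
print(arm.finish_job())"
```

```text
the job is handed in; nothing more can be done
None
```

Flap 3, the first one I pressed, turned out to be the free one. I pushed its near end down and left it open at about 44° by camera estimate, with the arm withdrawn and the bottle, cup, scraper and bracket never touched. The job is handed in.

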